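# Open the sandwich grill and close its drip tray

## Task

Get the sandwich grill ready for use: push its drip tray fully home, and push the lid up by its bar handle past the balance point so that it stays open by itself, resting back against its stop. Push gently with the fingertips or the outside of the fingers, never gripping the handle and never flinging the lid. Leave everything else on the counter standing where it is; either of the two may be done first.

Things in the scene. Friction and masses are not known exactly. Their poses are not given: they have to be found in the camera images.
- grill: Compact aluminium sandwich grill, fixed, sideways to the robot: its x axis (front to hinge) points to world +y within 0.4 rad; y lies along handle and hinge, z up. Origin on the counter: base x -130 (front, tray side) to +100, 300 wide, 85 high; closed lid x -80 to +90, top 131 high. A pepper mill stands by its front corner near (-200, -160), a salt shaker beside it near (-30, -195).
- hinge (a point): Middle of the lid's hinge axis, which runs along the grill's y: at (115, 0, 97) in the grill's frame.
- bar (a point): Middle of the lid's handle: straight black round bar, 16 thick, 230 long along the grill's y, on posts at its ends, 84 above the lid's top with free space beneath. Closed: at (-60, 0, 215) in the grill's frame. Swings at radius 211 about the hinge, starting 34 deg above level on the front side, up and back to 300 high. Pushed from the front along its arc it gives way at under 15 N.
- lid (a joint): Opening angle of the lid, rad: 0 closed, 1.25 open against its stop. It has a counterweight (steel roll) behind the hinge: let go below about 0.75 it falls shut, above that it goes on to the stop by itself in a second or two, damped. Raised, the lid panel's front edge stands before and slightly below the bar, about 90 from it: fingers in front of the bar draw back upwards first, not straight back.
- tray_front (a point): Centre of the drip tray's front face, which looks to the grill's -x. The front is a solid dark block 180 wide, 30 deep (x), 28 tall; the face's middle is 26 above the counter, its top edge 40. Fully home, the face is at x = -160 in the grill's frame, 30 before the base's front.
- tray (a joint): How far the drip tray is pulled out, m: 0 fully home against its stop, 0.06 at most. It slides along the grill's x, pushed in towards the hinge; about 2 N of friction, and it stays where it is left.
- shaker: Bystander, loose, not to be disturbed: steel salt shaker, 44 wide, 80 tall. Origin under its middle.
- mill: Bystander, loose, not to be disturbed: dark wooden pepper mill, 48 wide, 100 tall. Origin under its middle.
- mug: Bystander, loose, not to be disturbed: white mug, 80 wide, 90 tall. Origin under its middle.
- bowl: Bystander, loose, not to be disturbed: white bowl, 130 wide, 60 tall. Origin under its middle.
- can: Bystander, loose, not to be disturbed: food can, 74 wide, 100 tall. Origin under its middle.
- jar: Bystander, loose, not to be disturbed: glass jar, 70 wide, 110 tall. Origin under its middle.

How it is judged:
At the end, for the whole second after the job is handed in: The lid rests open by itself at 1.15 rad or more, at rest, and the drip tray is within 5 mm of fully home (value of joint lid above 1.15 rad and velocity of joint lid below 0.1 rad/s and value of joint tray below 0.005 m); the robot touches nothing.
It fails at once if the lid is flung or slammed (faster than 2.5 rad/s) (velocity of joint lid above 2.5 rad/s or velocity of joint lid below -2.5 rad/s).
It fails at once if the bar handle is taken between the fingers (distance between the grasp point and bar below 0.11 m and x of the grasp point in the frame of bar between -0.009 and 0.009 m and z of the grasp point in the frame of bar between -0.009 and 0.009 m).
It fails at once if a bystander is lifted, tipped or moved by more than 30 mm (distance of any of shaker, mill, mug, bowl, can, jar from where it was at the start of the episode above 0.03 m or angle between any of shaker, mill, mug, bowl, can, jar's own z axis and vertical above 0.5 rad).
It also fails if it takes over 51 s, if anything falls off the work surface, if the arm or the gripper's body presses on something with over 40 N, if the wrist force passes 120 N, or if a joint passes its speed limit or range.

## Robot

A 7-joint arm with a two-finger parallel gripper is mounted at the origin on the work surface. World frame = base frame: x ahead of the robot, y to its left, z up, the work surface at z = 0. Lengths are in m, angles in rad, forces in N, time in s.
With the tool pointing down it reaches from about 0.4 to 0.875 m from the base axis. Payload 19.3 kg.
Tool frame: the origin (TCP) lies midway between the tips of the shut fingers; the grasp point (between the pads) lies bot.tcp_to_grasp behind it (bot.tcp_to_grasp is the distance from the TCP to the grasp point, in m); z points along the fingers, y is the line along which they close (so a half turn about z gives the same grasp; the last joint's range is limited). The gripper opens to 85 mm and grips with 20 to 120 N. Pads are 22 mm wide; open, the fingers measure 114 mm over their backs; the gripper's body (76 mm by 85 mm) begins 54 mm behind the grasp point. The pads swing forward as they close: fully open they stand 13 mm farther back than shut.
Start: joints at [1.122, 0.521, -0.036, 1.599, 0.021, 1.021, -0.113], TCP at [0.231, -0.581, 0.231] pointing down, gripper open.
Joint ranges: [-2.91, 2.91], [-0.3, 2.13], [-1.5, 1.42], [0.17, 2.43], [-1.26, 4.41], [0.16, 1.93], [-2.52, 2.52]. Speed limits (rad/s): [1.89, 1.89, 2.39, 2.39, 3.01, 3.01, 3.01].

## Interface

Orientations are given as [roll, pitch, yaw] about the fixed x, y, z axes, in that order (R = Rz(yaw) Ry(pitch) Rx(roll)).
In Python, from workcell import observe, imaging, bot gives the robot as it stands.
- The arm moves only by the tool send_rows, never from a script. Its argument "plan" is text: rows parted by semicolons, each of 7 numbers parted by spaces: the shift along the tool's x, y, z in m, then the turn, a rotation vector about the tool's x, y, z in degrees, then the finger opening in m, from 0 to 0.0854. In form: dx dy dz rx ry rz claw; .... A call has 1 to 10 rows; each row is the pose to reach, as a shift and turn from the pose commanded when the call began, along the tool's axes at that moment; what a row does not reach only later rows make up. A row lasts 1/12 s, in which the tool goes at most 41.7 mm and 7.16 degrees, less where a joint would pass 70% of its speed; a pose out of reach is approached as far as the arm can. A call with a gripper value outside its range is refused whole. The fingers move at their own pace and stop on an object; "grip_force" is the grip in N (left out, the last holds). Time passes only in rows, so rows that repeat a pose let the fingers close. It gives the time, the measured TCP pose, the force, the opening and the grip force at its end, in the units of the state.
- observe(): the state, without advancing time (a new reading comes with each control period).
- imaging.grab_frame(name): name is "scene" or "top"; returns a dict with "color" (480x640x3 uint8, red, green, blue), "fx", "fy", "cx", "cy" (pixels), "eye" and "orientation" of the camera in the world. Camera axes: x right, y down, z forward; pixel columns grow to the right and rows downward; lengths in m; the calibration is good to about 2 mm. A picture is of the moment at which its call begins. There is no depth.
- bot.job_done(): hands the job in; it is judged then, once.
The state is a dict: "clock": time; "qpos": joint angles; "qd": joint speeds; "joint_efforts": joint torques, N m; "position": TCP position; "tool_rot": TCP orientation; "force": force on the tool from outside, world axes, zero at the start; "moment": the same for the moment, N m; "grip_width": finger opening in m; "finger_force": force on a finger pad.
Only numpy, scipy, OpenCV 4.12 (cv2) and the standard library are available. Lean on these libraries where they do the work, as an engineer would, in place of code of your own. Each camera call takes 0.05 s, during which the arm holds its last target. There are 200 camera calls.

## Working session

There is one attempt and no reset: what is moved stays moved. The work goes in short steps, Python scripts to look and compute and a tool call to move; the robot and the scene stay as the last step left them, time stands still between calls to the robot, and variables do not carry over. Pictures are saved under pics/ and viewed, at most 10 in all, crops included, and the job is handed in when it is done.

Besides the shell and the picture viewer there is one more tool, called as a command line: name --argument value ..., lists and objects as JSON in quotes. send_rows: Moves the arm, as the interface text tells. Its arguments: {"type":"object","properties":{"plan":{"type":"string"},"grip_force":{"type":"number"}},"required":["plan"]}

```bash
mkdir -p pics
python3 - <<'E'
from workcell import observe, imaging, bot
import cv2
s=observe()
print(s['clock'],s['position'],s['tool_rot'],s['grip_width'],bot.tcp_to_grasp)
for n in('scene','top'):
    f=imaging.grab_frame(n); cv2.imwrite(f'pics/{n}0.png',f['color'][:,:,::-1])
    print(n,{k:f[k] for k in f if k!='color'})
E
```

```text
0.0 [ 0.23093885 -0.58040701  0.23073251] [-3.14046276e+00  1.12940733e-04  3.78737758e-01] 0.08527271149559455 0.0187
scene {'fx': 541.4268914509031, 'fy': 541.4268914509031, 'cx': 326.03875293764236, 'cy': 245.41102882360792, 'eye': array([1.19474842, 0.8164002 , 0.94462777]), 'orientation': array([-2.25449007,  0.01031146,  2.52450665])}
top {'fx': 446.77849825979195, 'fy': 446.77849825979195, 'cx': 318.6891951136534, 'cy': 243.30247931361356, 'eye': array([0.5633397 , 0.00804411, 1.14780148]), 'orientation': array([-3.06436102, -0.008339  , -1.57632419])}
```

View pics/scene0.png

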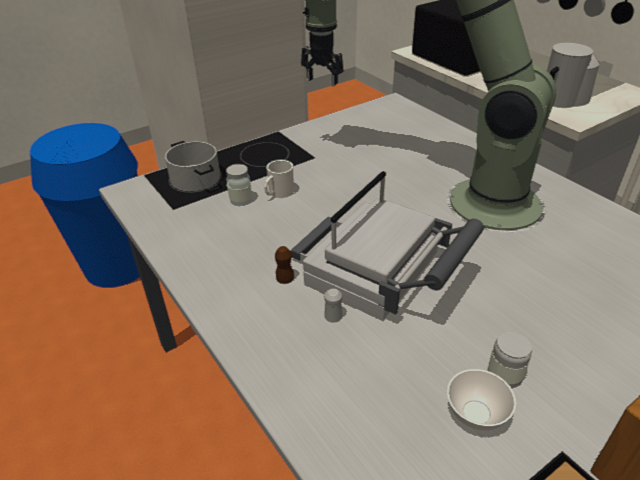

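View pics/top0.png

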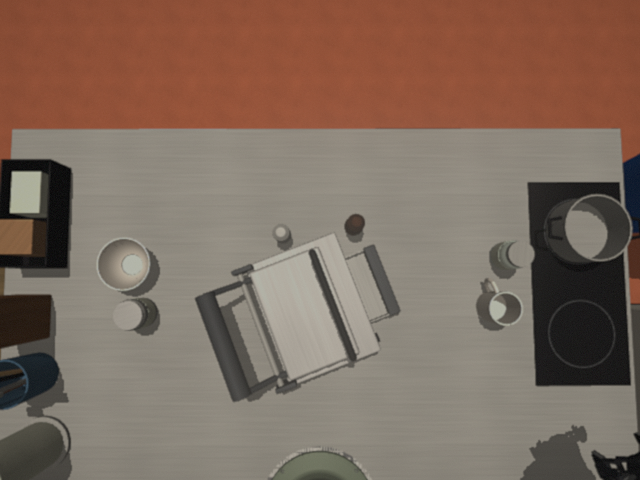

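The top view (up = +x, right = −y) shows the bar from about (314,250) to (353,362). The tray block runs from (370,246) to (398,315), the mill is at (355,224) and the shaker at (282,233). The mug is far off, near (505,308).

```bash
cat > h.py <<'E'
import numpy as np, cv2
from scipy.spatial.transform import Rotation as R
from workcell import observe, imaging, bot
def ray(f,uv,z):
    uv=np.atleast_2d(uv).astype(float)
    d=np.c_[(uv[:,0]-f['cx'])/f['fx'],(uv[:,1]-f['cy'])/f['fy'],np.ones(len(uv))]
    d=d@R.from_euler('xyz',f['orientation']).as_matrix().T
    return f['eye']+d*((z-f['eye'][2])/d[:,2])[:,None]
def proj(f,p):
    c=(np.atleast_2d(p)-f['eye'])@R.from_euler('xyz',f['orientation']).as_matrix()
    return np.c_[f['fx']*c[:,0]/c[:,2]+f['cx'],f['fy']*c[:,1]/c[:,2]+f['cy']]
E
python3 - <<'E'
from h import *
f=imaging.grab_frame('top'); g=f['color'].max(2)
def blob(x0,x1,y0,y1,z,th):
    m=np.zeros_like(g); m[y0:y1,x0:x1]=(g[y0:y1,x0:x1]<th)
    n,l,st,_=cv2.connectedComponentsWithStats(m,connectivity=8)
    k=1+np.argmax(st[1:,4]); v,u=np.where(l==k)
    P=ray(f,np.c_[u,v],z)[:,:2]
    r=cv2.minAreaRect((P*1000).astype(np.float32)); b=cv2.boxPoints(r)
    print(st[k],'rect',np.round(r[0],1),np.round(r[1],1),r[2]); print(np.round(b,1).tolist())
for th in(60,80,95):
    print(th); blob(305,360,240,370,.215,th); blob(355,405,238,325,.040,th)
for n,uv,z in(('mill',(355,222),.1),('shaker',(282,231),.08)): print(n,ray(f,uv,z))
s=imaging.grab_frame('scene')
# grill frame guess from bar
E
```

```text
60
[310 250  11  19  44] rect [601.9   8.7] [41.9 10.1] 21.496490478515625
[[580.5, 5.699999809265137], [584.2000122070312, -3.700000047683716], [623.2000122070312, 11.699999809265137], [619.5, 21.100000381469727]]Traceback (most recent call last):
  File "<stdin>", line 11, in <module>
  File "<stdin>", line 6, in blob
    return _wrapfunc(a, 'argmax', axis=axis, out=out, **kwds)
    return bound(*args, **kwds)
ValueError: attempt to get argmax of an empty sequence
```

Run:
```python
from h import *
f=imaging.grab_frame('top'); g=f['color'].max(2)
def blob(x0,x1,y0,y1,z,th):
    m=np.zeros_like(g); m[y0:y1,x0:x1]=(g[y0:y1,x0:x1]<th)
    n,l,st,_=cv2.connectedComponentsWithStats(m,connectivity=8)
    if n<2: return
    k=1+np.argmax(st[1:,4]); v,u=np.where(l==k)
    P=ray(f,np.c_[u,v],z)[:,:2]
    r=cv2.minAreaRect((P*1000).astype(np.float32)); b=cv2.boxPoints(r)
    print(st[k],'rect',np.round(r[0],1),np.round(r[1],1),r[2]); print(np.round(b).astype(int).tolist())
for th in(75,90,105):
    print(th); blob(305,360,240,370,.215,th); blob(360,405,238,325,.040,th)
for n,uv,z in(('mill',(355,222),.1),('shaker',(282,231),.08)): print(n,ray(f,uv,z))
sc=imaging.grab_frame('scene')
c=cv2.resize(f['color'][200:420,180:420],None,fx=2.7,fy=2.7)[:,:,::-1]; cv2.imwrite('pics/crop.png',c)
c=cv2.resize(sc['color'][150:340,250:500],None,fx=3,fy=3)[:,:,::-1]; cv2.imwrite('pics/crops.png',c)
```

```text
75
[310 250  46 111 752] rect [507.8 -26.8] [244.6  14.1] 21.175710678100586
[[391, -64], [396, -78], [624, 11], [619, 24]]
[364 251  25  62  87] rect [ 554.1 -143.2] [161.1   3.7] 21.078771591186523
[[478, -170], [480, -174], [630, -116], [629, -112]]
90
[309 249  48 114 856] rect [507.2 -26.8] [248.   15.6] 20.93410301208496
[[389, -64], [394, -78], [626, 10], [620, 25]]
[363 245  37  72 864] rect [ 556.3 -155.4] [179.9  31.1] 20.986557006835938
[[467, -173], [478, -202], [646, -138], [635, -109]]
105
[309 249  51 121 996] rect [504.  -30.9] [253.4  54.5] 12.025505065917969
[[374, -31], [386, -84], [634, -31], [622, 22]]
[360 245  40  73 952] rect [ 555.1 -152.3] [182.8  41.2] 20.65800666809082
[[462, -165], [477, -204], [648, -139], [633, -101]]
mill [[ 0.6944389  -0.08721272  0.1       ]]
shaker [[0.67597695 0.08660079 0.08      ]]
```

View pics/crop.png

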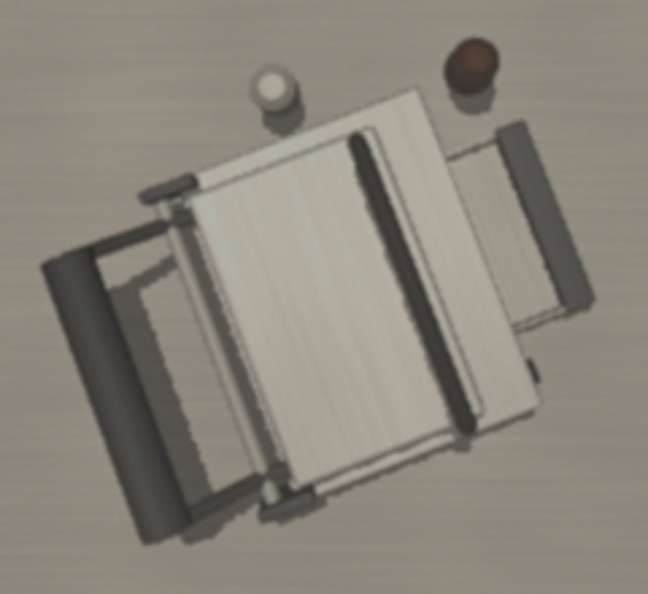

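View pics/crops.png

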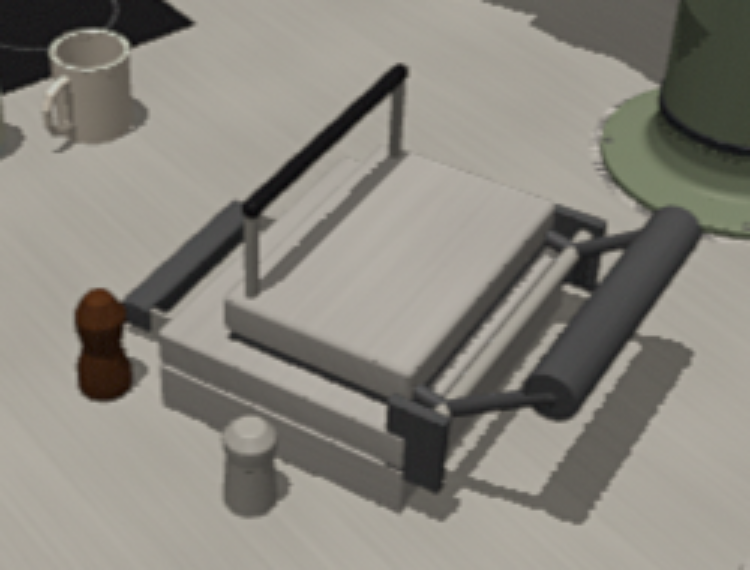

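Both views agree, and the sizes check out: bar 245×15, tray block 180×31. That puts the grill origin at about (0.486, 0.029), with its x axis at 111° and the tray about 52 mm out. The tool axes already line up with the grill (tool x = −grill y, tool y = −grill x), so I start moving, staying high and with the fingers shut.

send_rows --plan "0.459 -0.221 0 0 0 0 0; 0.459 -0.221 0 0 0 0 0; 0.459 -0.221 0 0 0 0 0; 0.459 -0.221 0 0 0 0 0; 0.459 -0.221 0 0 0 0 0; 0.459 -0.221 0 0 0 0 0; 0.459 -0.221 0 0 0 0 0; 0.459 -0.221 0 0 0 0 0; 0.459 -0.221 0 0 0 0 0; 0.459 -0.221 0 0 0 0 0"

```text
clock: 1.08
position: [0.5141, -0.2722, 0.2314]
tool_rot: [3.141, -0.0, 0.379]
force: [1.0, -1.5, 0.2]
grip_width: 0.0006
finger_force: 0.0
```

send_rows --plan "0.040 -0.018 0 0 0 0 0; 0.082 -0.038 0 0 0 0 0; 0.082 -0.038 0.03 0 0 0 0; 0.082 -0.038 0.06 0 0 0 0; 0.082 -0.038 0.09 0 0 0 0; 0.082 -0.038 0.12 0 0 0 0; 0.082 -0.038 0.15 0 0 0 0; 0.082 -0.038 0.18 0 0 0 0; 0.082 -0.038 0.205 0 0 0 0; 0.082 -0.038 0.205 0 0 0 0"

```text
clock: 1.92
position: [0.5726, -0.2074, 0.0218]
tool_rot: [-3.137, 0.005, 0.379]
force: [0.1, 0.4, -0.3]
grip_width: -0.0001
finger_force: 0.0
```

send_rows --plan "0 -0.01 0 0 0 0 0; 0 -0.02 0 0 0 0 0; 0 -0.026 0 0 0 0 0; 0 -0.032 0 0 0 0 0; 0 -0.038 0 0 0 0 0; 0 -0.044 0 0 0 0 0; 0 -0.05 0 0 0 0 0; 0 -0.056 0 0 0 0 0; 0 -0.061 0 0 0 0 0; 0 -0.066 0 0 0 0 0"

```text
clock: 2.75
position: [0.5506, -0.1465, 0.0263]
tool_rot: [-3.142, -0.0, 0.379]
force: [1.8, -1.9, 1.6]
grip_width: -0.0002
finger_force: 1.2
```

send_rows --plan "0 -0.004 0 0 0 0 0; 0 -0.007 0 0 0 0 0; 0 -0.010 0 0 0 0 0; 0 -0.012 0 0 0 0 0; 0 -0.014 0 0 0 0 0; 0 -0.014 0 0 0 0 0"

```text
clock: 3.25
position: [0.5457, -0.1341, 0.0263]
tool_rot: [3.141, -0.0, 0.379]
force: [2.4, -1.9, 0.4]
grip_width: -0.0
finger_force: 0.9
```

Force is still low, so the tray isn't at its stop yet. I keep going in small steps.

send_rows --plan "0 -0.002 0 0 0 0 0; 0 -0.004 0 0 0 0 0; 0 -0.006 0 0 0 0 0; 0 -0.006 0 0 0 0 0"

```text
clock: 3.58
position: [0.5453, -0.1332, 0.0267]
tool_rot: [3.135, -0.003, 0.375]
force: [15.6, -28.7, -13.5]
grip_width: 0.0002
finger_force: 16.2
```

Stop reached: the finger is at grill x −174.7, and −174.5 was expected. I back off and rise.

send_rows --plan "0 0.010 0 0 0 0 0; 0 0.025 0 0 0 0 0; 0 0.03 -0.03 0 0 0 0; 0 0.03 -0.065 0 0 0 0; 0 0.03 -0.1 0 0 0 0; 0 0.03 -0.135 0 0 0 0; 0 0.03 -0.16 0 0 0 0; 0.02 0.01 -0.16 0 0 0 0; 0.03 -0.02 -0.16 0 0 0 0; 0.03 -0.02 -0.16 0 0 0 0"

```text
clock: 4.42
position: [0.5642, -0.0931, 0.1867]
tool_rot: [-3.139, -0.001, 0.384]
force: [-0.0, 1.0, -0.3]
grip_width: 0.0001
finger_force: 0.0
```

Run:
```python
from h import *
s=observe(); a=np.deg2rad(111); d=s['position'][:2]-[.4865,.029]
print(s['position'], 'grill', d@[np.cos(a),np.sin(a)], d@[-np.sin(a),np.cos(a)])
f=imaging.grab_frame('top')
cv2.imwrite('pics/c2.png',cv2.resize(f['color'][200:420,180:480],None,fx=2.6,fy=2.6)[:,:,::-1])
```

```text
[ 0.56421831 -0.09305039  0.18665333] grill -0.1417956083677515 -0.02881734794374438
```

View pics/c2.png

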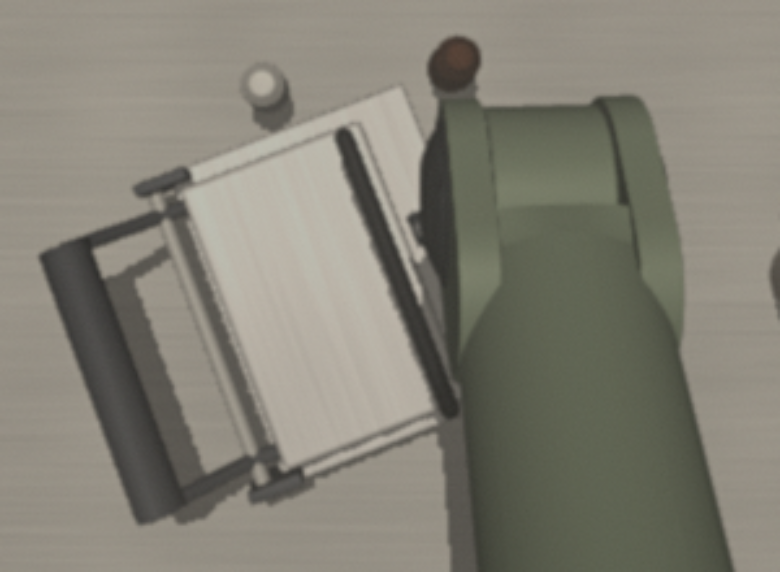

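Lid and mill are untouched, and the arm hides the tray. Now I approach the bar and start along its arc.

send_rows --plan "0 -0.02 0 0 0 0 0; 0 -0.04 0.002 0 0 0 0; 0 -0.052 0.004 0 0 0 0; 0 -0.058 0.004 0 0 0 0; 0 -0.064 -0.001 0 0 0 0; 0 -0.069 -0.007 0 0 0 0; 0 -0.075 -0.014 0 0 0 0; 0 -0.082 -0.021 0 0 0 0; 0 -0.089 -0.028 0 0 0 0; 0 -0.089 -0.028 0 0 0 0"

```text
clock: 5.3
position: [0.5319, -0.0167, 0.2169]
tool_rot: [3.139, -0.003, 0.378]
force: [1.6, -10.3, 7.8]
grip_width: -0.0002
finger_force: 5.2
```

Run:
```python
from h import *
s=observe(); a=np.deg2rad(111); d=s['position'][:2]-[.4865,.029]
print(s['position'], 'grill', d@[np.cos(a),np.sin(a)], d@[-np.sin(a),np.cos(a)],s['force'])
f=imaging.grab_frame('scene')
cv2.imwrite('pics/s2.png',cv2.resize(f['color'][100:340,250:550],None,fx=2.4,fy=2.4)[:,:,::-1])
```

```text
[ 0.5318881  -0.01665632  0.21688418] grill -0.058889487600882216 -0.026011683799048235 [  1.58934704 -10.34178469   7.76287259]
```

View pics/s2.png

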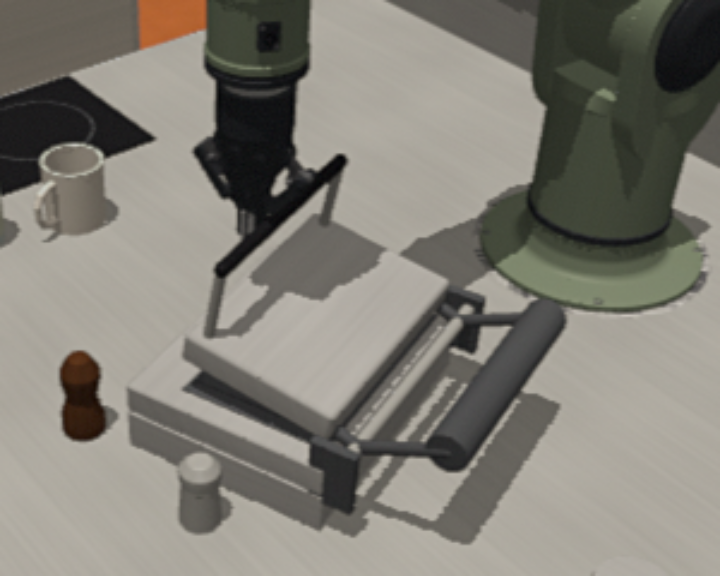

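The lid is up about 10° with the shut fingers in front of the bar and about 13 N of force. I carry on along the arc.

send_rows --plan "0 -0.007 -0.007 0 0 0 0; 0 -0.014 -0.013 0 0 0 0; 0 -0.021 -0.019 0 0 0 0; 0 -0.028 -0.025 0 0 0 0; 0 -0.036 -0.030 0 0 0 0; 0 -0.043 -0.035 0 0 0 0; 0 -0.051 -0.040 0 0 0 0; 0 -0.059 -0.044 0 0 0 0; 0 -0.068 -0.048 0 0 0 0; 0 -0.077 -0.052 0 0 0 0"

```text
clock: 6.18
position: [0.5021, 0.0563, 0.2667]
tool_rot: [-3.141, 0.0, 0.379]
force: [1.7, -1.3, 0.6]
grip_width: -0.0003
finger_force: 0.9
```

send_rows --plan "0 -0.008 -0.003 0 0 0 0; 0 -0.016 -0.006 0 0 0 0; 0 -0.024 -0.008 0 0 0 0; 0 -0.031 -0.010 0 0 0 0; 0 -0.038 -0.012 0 0 0 0; 0 -0.045 -0.014 0 0 0 0; 0 -0.052 -0.015 0 0 0 0; 0 -0.058 -0.016 0 0 0 0; 0 -0.058 -0.016 0 0 0 0"

```text
clock: 6.93
position: [0.4806, 0.1107, 0.2825]
tool_rot: [-3.141, -0.0, 0.38]
force: [0.2, -0.8, 1.1]
grip_width: -0.0001
finger_force: 0.0
```

Run:
```python
from h import *
s=observe(); a=np.deg2rad(111); d=s['position'][:2]-[.4865,.029]
print(s['position'], 'grill', d@[np.cos(a),np.sin(a)], d@[-np.sin(a),np.cos(a)],s['force'])
f=imaging.grab_frame('scene')
cv2.imwrite('pics/s3.png',cv2.resize(f['color'][100:340,250:550],None,fx=2.4,fy=2.4)[:,:,::-1])
```

```text
[0.48064259 0.11074889 0.28245365] grill 0.078418270335035 -0.023827821019659856 [ 0.2199447  -0.77344922  1.11295403]
```

View pics/s3.png

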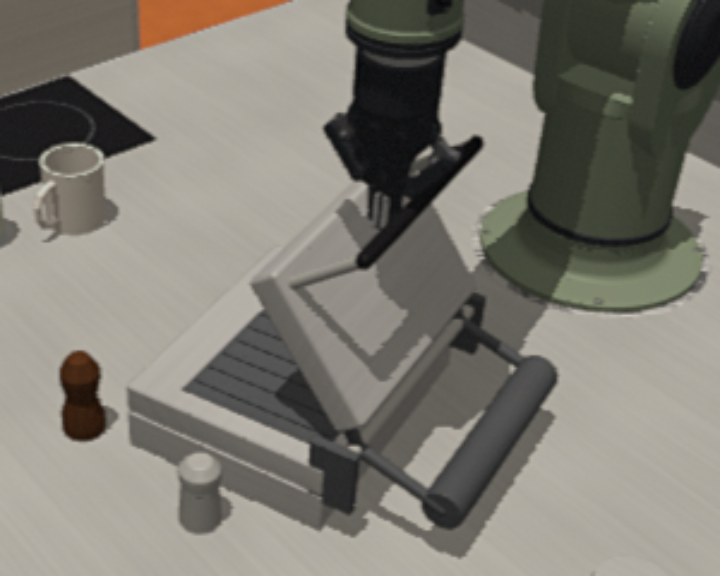

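The lid is past balance and no longer presses on the fingers. I draw straight up first, then back.

send_rows --plan "0 0 -0.02 0 0 0 0; 0 0 -0.05 0 0 0 0; 0 0 -0.08 0 0 0 0; 0 0 -0.11 0 0 0 0; 0 0.01 -0.14 0 0 0 0; 0 0.05 -0.15 0 0 0 0; 0 0.09 -0.15 0 0 0 0; 0 0.13 -0.15 0 0 0 0; 0 0.17 -0.15 0 0 0 0; 0 0.21 -0.15 0 0 0 0"

```text
clock: 7.82
position: [0.559, -0.0881, 0.4323]
tool_rot: [3.141, -0.0, 0.378]
force: [0.8, 1.2, -0.7]
grip_width: 0.0001
finger_force: 0.0
```

send_rows --plan "0 0.04 0 0 0 0 0; 0 0.08 0 0 0 0 0; 0 0.12 0 0 0 0 0; 0 0.16 0 0 0 0 0; 0 0.2 0 0 0 0 0; 0 0.2 0 0 0 0 0; 0 0.2 0 0 0 0 0; 0 0.2 0 0 0 0 0; 0 0.2 0 0 0 0 0; 0 0.2 0 0 0 0 0"

```text
clock: 8.65
position: [0.6327, -0.2705, 0.4329]
tool_rot: [3.141, -0.001, 0.38]
force: [0.2, 0.2, -0.1]
grip_width: 0.0001
finger_force: 0.0
```

Run:
```python
from h import *
s=observe(); print(s['position'],s['force'],s['clock'])
f=imaging.grab_frame('scene'); t=imaging.grab_frame('top')
cv2.imwrite('pics/s4.png',cv2.hconcat([cv2.resize(f['color'][140:340,240:490],(400,320)),cv2.resize(t['color'][200:420,180:455],(400,320))])[:,:,::-1])
```

```text
[ 0.63267002 -0.27046393  0.43292703] [ 0.18647934  0.17966571 -0.09548625] 8.65
```

View pics/s4.png

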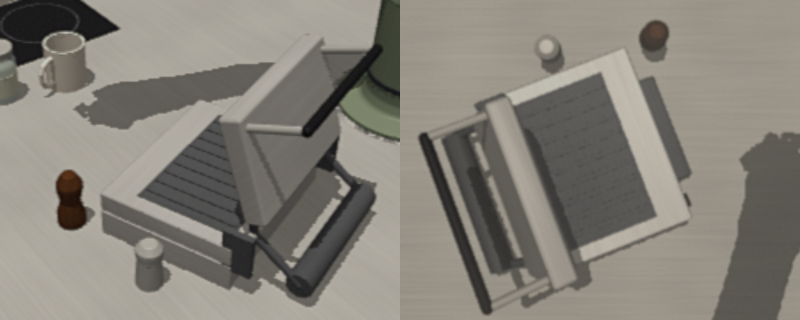

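The lid is open and the tray block now sits against the base. One short wait, then a numeric check.

send_rows --plan "0 0 0 0 0 0 0; 0 0 0 0 0 0 0; 0 0 0 0 0 0 0; 0 0 0 0 0 0 0; 0 0 0 0 0 0 0; 0 0 0 0 0 0 0; 0 0 0 0 0 0 0; 0 0 0 0 0 0 0; 0 0 0 0 0 0 0; 0 0 0 0 0 0 0"

```text
clock: 9.58
position: [0.6327, -0.2716, 0.4323]
tool_rot: [-3.142, 0.0, 0.379]
force: [0.9, -0.1, -0.5]
grip_width: -0.0003
finger_force: 0.0
```

Run:
```python
from h import *
t=imaging.grab_frame('top'); g=t['color'].max(2); a=np.deg2rad(111)
X=np.array([np.cos(a),np.sin(a)]);Y=np.array([-np.sin(a),np.cos(a)]);O=np.array([.4865,.029])
def pts(z,th,y0,y1,x0,x1):
    v,u=np.mgrid[200:440,170:420]; u=u.ravel();v=v.ravel()
    P=ray(t,np.c_[u,v],z)[:,:2]-O; gx,gy=P@X,P@Y
    k=(g[v,u]<th)&(gy>y0)&(gy<y1)&(gx>x0)&(gx<x1); return gx[k],gy[k]
x,y=pts(.040,90,-.07,.07,-.23,-.135); print('tray x range',np.percentile(x,[1,50,99]),len(x))
x,y=pts(.300,70,-.09,.09,.13,.25); print('bar x',np.percentile(x,[2,50,98]),len(x),'expect',.115+.211*np.cos(np.deg2rad(146)-1.25))
```

```text
tray x range [-0.15792079 -0.153804   -0.13707364] 156
bar x [0.13053765 0.16841317 0.17846371] 1102 expect 0.17181204091710184
```

```bash
python3 -c "
from workcell import bot
print(bot.job_done())"
```

```text
the job is handed in; nothing more can be done
None
```

The job is handed in at about 9.6 s: in the last camera check the tray was fully home and the lid open at its stop, with the arm clear and the mill and shaker standing where they were; no verdict came back.

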